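Free the sprayer lid and hold it at the vent half-turn

ROBOT

A 6-joint arm with a two-finger parallel gripper is mounted at the origin on the work surface. World frame = base frame: x ahead of the robot, y to its left, z up, the work surface at z = 0. Lengths are in m, angles in degrees, forces in N, time in s.
With the tool pointing down it reaches from about 0.25 to 0.725 m from the base axis. Payload 9.7 kg.
Tool frame: the origin (TCP) lies on the centre line of the jaws, within the pads' length; the fingertips stand 22 mm ahead of it and the grasp point (between the pads) lies 3 mm ahead of it; z points along the fingers, y is the line along which they close (so a half turn about z gives the same grasp; the last joint's range is limited). The gripper opens to 85 mm and grips with 20 to 120 N. Pads are 22 mm wide; open, the fingers measure 114 mm over their backs; the gripper's body (76 mm by 85 mm) begins 54 mm behind the grasp point. The pads swing forward as they close: fully open they stand 13 mm farther back than shut.
Start: joints at [-65.432, 4.979, 10.078, 95.1, 0, 90], TCP at [0.229, -0.5, 0.253] pointing down, gripper open.
Joint ranges: [-179.16, 179.16], [-48.56, 103.87], [-65.8, 70.77], [-126.05, 130.52], [-82.76, 87.17], [-180, 180]. Speed limits (degrees/s): [127.2, 127.2, 147.25, 180, 180, 180].

INTERFACE

Orientations are given as a 3x3 rotation matrix whose columns are the frame's x, y, z axes.
In Python, from rig import manip, imaging, job, regions_of gives the robot as it stands.
- The arm moves only by the tool arm_command, never from a script. Its argument "commands" is a list of rows, each an object of numbers: "gripper": the closure in counts, from 0 (fully open) to 255 (shut); "dx", "dy", "dz": the shift along the tool's x, y, z in m; "rx", "ry", "rz": the turn, a rotation vector about the tool's x, y, z in rad. In form: [{"gripper": .., "dx": .., "dy": .., "dz": .., "rx": .., "ry": .., "rz": ..}, ...]. A call has exactly 8 rows; each row shifts and turns the commanded pose from where the row before left it, along the tool's axes as they then stand; what a row does not reach is not made up. A row lasts 1/8 s, in which the tool goes at most 62.5 mm and 10.7 degrees, less where a joint would pass 70% of its speed; a pose out of reach is approached as far as the arm can. A call with a gripper value outside its range is refused whole. The fingers move at their own pace and stop on an object; "grip_force" is the grip in N (left out, the last holds). Time passes only in rows, so rows that do not move let the fingers close, or fill a call up. It gives the time, the measured TCP pose, the force, the opening and the grip force at its end, in the units of the state.
- manip.read_state(): the state, without advancing time (a new reading comes with each control period).
- imaging.capture(name): name is "scene" or "top" or "wrist"; returns a dict with "image" (400x640x3 uint8, red, green, blue), "range_z" (400x640 float32, m along the optical axis (not along the pixel's ray), 0 where there is no reading), "camera_matrix" (3x3 intrinsics, pixels), "dist_coeffs" ([k1, k2, p1, p2, k3] as OpenCV has them; the pictures are not rectified), "R" (3x3) and "t" (3): a world point X has camera coordinates R X + t. Camera axes: x right, y down, z forward; pixel columns grow to the right and rows downward; lengths in m; the calibration is good to about 2 mm. A picture is of the moment at which its call begins.
- job.hand_in(): hands the job in; it is judged then, once.
Trained networks look in the newest picture that a camera, given by its name, has taken for a name from the list of things; names that differ only in an ending like _2 or _b are one class to them, and where a whole thing is asked for, a point or a joint stands for the part that bears it (a point fixed in the world has none). Each returns a list of dicts, best first, with "confidence" (0 to 1); they miss things now and then, are a little off and sometimes report something else, mostly with a low value. They report only what shows in the picture. A call takes as long as a camera call. They do not tell look-alikes from the thing itself.
- regions_of(name, camera): "region" (400x640 bool, what is visible of it) and "bbox" ([centre column, centre row, width, height] in pixels, round what is visible of it).
The state is a dict: "t": time; "joints": joint angles; "dq": joint speeds; "effort": joint torques, N m; "tool_pos": TCP position; "tcp_rot": TCP orientation; "ft_force": force on the tool from outside, world axes, zero at the start; "torque": the same for the moment, N m; "opening": finger opening in m; "finger_force": force on a finger pad.
Only numpy, scipy, OpenCV 4.12 (cv2) and the standard library are available. Lean on these libraries where they do the work, as an engineer would, in place of code of your own. Each camera call takes 0.05 s, during which the arm holds its last target. There are 200 camera calls.

TASK

Swing the toggle clamp's handle back over centre to free the aluminium lid, take the lid by its grip bar and lower it fully home into the sprayer tank's bayonet mouth, lugs through the two entry slots. Twist it clockwise halfway, until the grip bar points at the two small round studs on the collar (45 degrees, well before it runs onto the lock click), and finish while holding the lid there with the gripper, so the tank can vent: if let go, a spring turns it back. Leave the other things on the bench where they are.

Things in the scene. Friction and masses are not known exactly. Their poses are not given: they have to be found in the camera images.
- lid: loose aluminium bayonet lid, about 150 g, upright in the ring of the drying nest. Origin: centre of the underside of its round disc (66 mm across, 8 mm thick); z up. On the disc a straight grip bar along x, 56 mm long, 14 mm wide, 34 mm high (top 42 mm above the origin). Same both ways round (half-turn symmetric).
- lid_foot (a point): centre of the lid's foot, 16 mm below its origin. The round spigot under the disc (44 mm across) ends here; two lugs stick out along the lid's +x and -x (in line with the grip bar) to 29 mm from the axis, 10 mm wide, 6 mm high, from here up.
- stud (a point): one of the two round studs (6 mm wide, 5 mm high) on the collar's top, 38 mm from the mouth's centre, 45 degrees clockwise from the slots (the other is opposite): they mark halfway. Two flat blocks at 90 degrees mark the lock. Sprung click balls are met from about 57 degrees of turn on.
- nest: fixed steel drying nest: base plate with a ring of 80 mm outside, 60 mm inside diameter, 32 mm high, in which the lid sits with its disc on the rim. Origin: bottom of the plate, under the ring's centre. Its x axis points from the ring towards the toggle clamp.
- clamp_pivot (a point): the toggle clamp's hinge: 85 mm along the nest's x axis from the ring's centre, 88 mm above the bench; the hinge line runs along the nest's y axis, between two cheeks 34 mm wide overall that end 14 mm above it.
- clamp_grip (a point): centre of the black cross grip (a 14 mm thick bar, 54 mm long along the hinge line) atop the clamp's handle, an upright 12 mm steel rod; 78 mm from the pivot. With the clamp shut it stands straight above the pivot, 166 mm over the bench.
- clamp (a joint): toggle clamp angle (rad). About 0: shut, handle upright, level hold-down arm (14 mm wide) with its pad on the lid's grip bar. Grows as the handle is pushed along the nest's +x, away from the lid, and the arm lifts. Past about 0.6 it is over centre and falls open to 1.8: handle back, arm up, clear of the lid. A push of 1 to 3 N suffices.
- mouth (a point): centre of the bayonet mouth on the white sprayer tank (fixed, 116 mm across), in the plane of the grey collar's top, 125 mm above the bench; z up. Collar 84 mm outside, bore 50 mm; two 17 mm wide entry slots for the lugs along the mouth's +x and -x (lid x along mouth x, either way round). Fully home, the lid's origin is at this point. The lid then turns only clockwise seen from above.
- vent (a joint): turn of the brass spring ring inside the mouth (rad): 0 at rest, pushed round clockwise by the lid's lugs, which meet it after 0.15 rad of lid turn; so lid turn = this value + 0.15, and halfway (45 degrees) reads about 0.63. The spring turns the lid back with 0.06 to 0.14 N m.
- brush: red scrubbing brush, 60 x 170 x 47 mm, loose, to be left alone; origin under its centre
- pot_lid: aluminium cooking pot lid with black knob, 180 mm across, 46 mm high, loose, to be left alone; origin under its centre
- jar: glass jar with steel cap, 80 mm across, 115 mm high, loose, to be left alone; origin under its centre
- cup: upturned blue plastic cup, 72 mm across, 85 mm high, loose, to be left alone; origin under its centre
- soap: bar of soap, 60 x 85 x 28 mm, loose, to be left alone; origin under its centre
- peg0: wooden clothes peg, 72 x 10 x 13 mm, on the bench's right side, loose, to be left alone; origin under its centre
- peg1: wooden clothes peg, 72 x 10 x 13 mm, on the bench's left side, loose, to be left alone; origin under its centre
Mind the look-alikes: they are no part of the job. Of the things like the nest, leave any that is red; of the rest the larger one is meant.

How it is judged:
By the outcome, as a careful person would: the job done as asked, in the order asked, and still so for the second after the job is handed in, while the arm keeps its last pose, push and grip.
It also fails if it takes over 61 s, if anything falls off the work surface, if the arm or the gripper's body presses on something with over 40 N, if the wrist force passes 120 N, or if a joint passes its speed limit or range.

## Working session

There is one attempt and no reset: what is moved stays moved. The work goes in short steps, Python scripts to look and compute and a tool call to move; the robot and the scene stay as the last step left them, time stands still between calls to the robot, and variables do not carry over. Pictures are saved under pics/ and viewed, at most 10 in all, crops included, and the job is handed in when it is done.

Besides the shell and the picture viewer there is one more tool, called after "Emit:" by a JSON object that holds its "op" and its "data". arm_command: Moves the arm, as the interface text tells. Its arguments: {"type":"object","properties":{"commands":{"type":"array"},"grip_force":{"type":"number"}},"required":["commands"]}

```bash
ls; mkdir -p pics
cat > h.py <<'E'
import numpy as np,cv2
from rig import manip, imaging, job, regions_of
def cloud(c):
    K=c["camera_matrix"];z=c["range_z"];h,w=z.shape
    u,v=np.meshgrid(np.arange(w),np.arange(h))
    p=cv2.undistortPoints(np.stack([u,v],-1).reshape(-1,1,2).astype(np.float64),np.array(K),np.array(c["dist_coeffs"])).reshape(h,w,2)
    P=np.dstack([p*z[...,None],z])
    W=(P-np.array(c["t"]))@np.array(c["R"])
    W[z<=0]=np.nan
    return W
def save(c,n): cv2.imwrite("pics/"+n,c["image"][...,::-1])
E
python3 - <<'E'
from h import *
for n in ["scene","top"]:
    c=imaging.capture(n); save(c,n+"0.png"); W=cloud(c); np.save(n+"W.npy",W)
    print(n,-np.array(c["R"]).T@c["t"])
    for k in ["lid","nest","clamp_grip","clamp","mouth","vent","stud"]:
        for r in regions_of(k,n)[:4]:
            P=W[r["region"]];P=P[~np.isnan(P[:,0])]
            print(k,round(r["confidence"],2),np.round(r["bbox"]),np.round(np.median(P,0),3) if len(P) else None, np.round(np.nanmax(P[:,2]),3) if len(P) else None)
print(manip.read_state())
E
```

```text
pics
scene [ 1.15944213 -0.3289869   0.65468599]
lid 0.78 [248. 235.  27.  20.] [ 0.448 -0.18   0.04 ] 0.101
lid 0.59 [172. 288.  37.  22.] [ 0.514 -0.384  0.009] 0.015
nest 0.89 [200. 206.  37.  44.] [ 0.279 -0.287  0.017] 0.127
nest 0.77 [367. 161.  28.  51.] [0.26  0.25  0.031] 0.174
nest 0.71 [246. 248.  39.  72.] [ 0.522 -0.215  0.012] 0.174
clamp_grip 0.7 [371. 149.  14.  24.] [0.3   0.241 0.148] 0.174
clamp_grip 0.65 [240. 229.  23.  30.] [ 0.526 -0.218  0.145] 0.174
clamp_grip 0.48 [194. 193.  18.  21.] [ 0.283 -0.293  0.075] 0.127
clamp 0.83 [239. 230.  24.  37.] [ 0.526 -0.218  0.146] 0.174
clamp 0.71 [372. 150.  15.  28.] [0.301 0.241 0.14 ] 0.173
clamp 0.58 [194. 192.  23.  15.] [ 0.286 -0.299  0.113] 0.127
mouth 0.65 [372. 202.  48.  59.] [0.497 0.134 0.083] 0.132
vent 0.21 [355. 269.  40.  32.] [0.638 0.008 0.027] 0.031
stud 0.92 [373. 202.  40.  58.] [0.498 0.134 0.085] 0.132
stud 0.48 [171. 287.  32.  22.] [ 0.514 -0.385  0.009] 0.015
top [0.38447084 0.00146663 1.42367727]
lid 0.79 [368. 218.  21.  22.] [ 0.436 -0.189  0.04 ] 0.094
nest 0.9 [397. 280.  38.  44.] [ 0.2
[... 915 characters left out ...]
e+01,
       -1.53591726e-03,  8.99997764e+01]), 'dq': array([ 0.01370176,  0.03682998, -0.04714618, -0.04421727,  0.0575241 ,
       -0.03524224]), 'effort': array([-1.42519399e-03, -5.20049250e+01,  4.64836156e+01,  1.47144354e-03,
        4.96749931e-05,  1.01452713e-08]), 'tool_pos': array([ 0.22868952, -0.50019867,  0.25325769]), 'tcp_rot': array([[ 9.09448769e-01,  4.15815985e-01, -4.69832309e-05],
       [ 4.15815987e-01, -9.09448769e-01,  3.82915541e-05],
       [-2.68066012e-05, -5.43605853e-05, -9.99999998e-01]]), 'ft_force': array([-0.62696176,  0.53179921,  0.15109442]), 'torque': array([-0.00352394, -0.01636892,  0.02328634]), 'finger_force': 0.0, 'opening': 0.08497621068947651}
```

View pictures.

Run:
```python
import cv2
a=cv2.imread("pics/top0.png")
cv2.imwrite("pics/top0c.png",cv2.resize(a[80:330,160:480],(800,600) if 0 else (768,600),interpolation=cv2.INTER_CUBIC))
```

```text
(no output)
```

View pics/top0c.png

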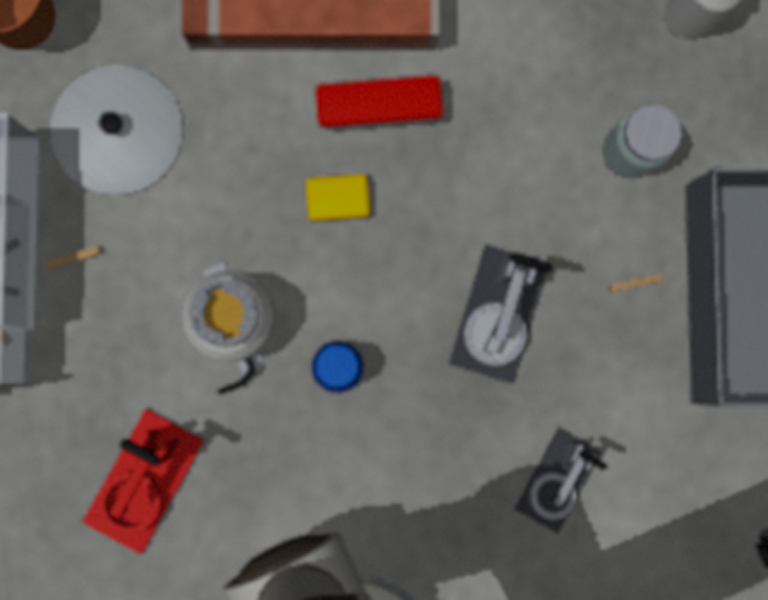

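View pics/scene0.png

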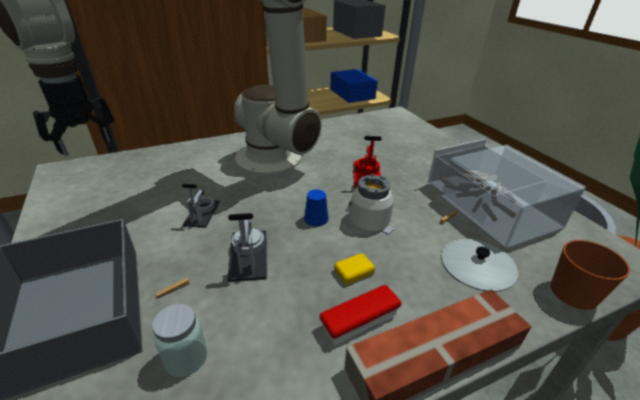

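Run:
```python
from h import *
W=np.load("topW.npy");c=imaging.capture("top")
r=[x for x in regions_of("nest","top")]
for x in r[:3]:
    P=W[x["region"]];P=P[~np.isnan(P[:,0])]
    Q=P[(P[:,2]<0.03)];print(np.round(P.mean(0),3),[np.round(q,3) for q in cv2.minAreaRect(Q[:,:2].astype(np.float32)*1000)])
    G=P[P[:,2]>0.15];print("grip",np.round(G.mean(0),3) if len(G) else 0,len(G))
    if len(G):print(cv2.minAreaRect(G[:,:2].astype(np.float32)*1000))
N=W.reshape(-1,3);
m=(abs(N[:,2]-0.125)<0.012)&(np.hypot(N[:,0]-.47,N[:,1]-.145)<0.07)
P=N[m];print("collar",len(P),cv2.minEnclosingCircle(P[:,:2].astype(np.float32)*1000),P.mean(0))
m=(abs(N[:,2]-0.04)<0.008)&(np.hypot(N[:,0]-.436,N[:,1]+.189)<0.06)
P=N[m];print("disc",len(P),cv2.minEnclosingCircle(P[:,:2].astype(np.float32)*1000),P.mean(0))
w=imaging.capture("wrist");s=manip.read_state()
C=-np.array(w["R"]).T@w["t"]; print("cam in tool",s["tcp_rot"].T@(C-s["tool_pos"]),"\n",np.array(w["R"])@s["tcp_rot"],w["camera_matrix"])
```

```text
[ 0.475 -0.2    0.038] [array([ 472.436, -205.122]), array([ 96.731, 176.024]), np.float64(72.747)]
grip [ 0.524 -0.219  0.171] 77
((524.2908325195312, -219.48072814941406), (50.882808685302734, 11.694758415222168), 74.0701675415039)
[ 0.251 -0.277  0.024] [array([ 248.966, -280.771]), array([ 72.558, 122.004]), np.float64(58.146)]
grip 0 0
[0.252 0.265 0.035] [array([251.66 , 270.441]), array([ 95.084, 172.17 ]), np.float64(60.851)]
grip [0.299 0.242 0.171] 99
((297.80120849609375, 242.39955139160156), (52.16724395751953, 14.601712226867676), 63.91135025024414)
collar 395 ((465.79925537109375, 152.31478881835938), 43.647789001464844) [0.46553722 0.15253923 0.1245849 ]
disc 315 ((443.4529724121094, -195.28480529785156), 41.3029899597168) [ 0.44066076 -0.19356452  0.03834492]
cam in tool [ 0.07455179 -0.00092078 -0.11944798] 
 [[-6.92499981e-05  9.99999665e-01 -8.16131477e-04]
 [-9.55954441e-01 -3.05746717e-04 -2.93514928e-01]
 [-2.93515079e-01  7.59858602e-04  9.55954142e-01]] [[337.91817038   0.         314.80449733]
 [  0.         337.91817038 195.66043802]
 [  0.           0.           1.        ]]
```

Emit:
{"op": "arm_command", "data": {"commands": [{"gripper":255,"dx":0.048,"dy":-0.021},{"gripper":255,"dx":0.048,"dy":-0.021},{"gripper":255,"dx":0.048,"dy":-0.021},{"gripper":255,"dx":0.048,"dy":-0.021},{"gripper":255,"dx":0.048,"dy":-0.021},{"gripper":255,"dx":0.048,"dy":-0.021},{"gripper":255,"dx":0.049,"dy":-0.02},{"gripper":255,"rz":-0.168}]}}

```text
validation failed for argument at $.co...
```

Emit:
{"op": "arm_command", "data": {"commands": [{"rz":-0.168},{"rz":-0.168},{"rz":-0.168},{"rz":-0.168},{},{},{},{}]}}

```text
validation failed for argument at $.co...
```

Run:
```python
from h import *
w=imaging.capture("wrist");s=manip.read_state();save(w,"w1.png");W=cloud(w);np.save("w1.npy",W)
print(s["t"],s["tool_pos"],s["tcp_rot"],s["joints"],s["opening"],s["ft_force"])
for k in ["clamp_grip","lid","nest"]:
    for r in regions_of(k,"wrist")[:2]:
        P=W[r["region"]];P=P[~np.isnan(P[:,0])]
        print(k,r["confidence"],r["bbox"],np.median(P,0))
N=W.reshape(-1,3);N=N[~np.isnan(N[:,0])]
P=N[(N[:,2]>.155)&(N[:,2]<.18)&(np.hypot(N[:,0]-.524,N[:,1]+.219)<.06)]
if len(P):print(P.mean(0),cv2.minAreaRect(P[:,:2].astype(np.float32)*1000))
P=N[(abs(N[:,2]-.04)<.005)&(np.hypot(N[:,0]-.443,N[:,1]+.194)<.05)]
if len(P):print(P.mean(0),cv2.minEnclosingCircle(P[:,:2].astype(np.float32)*1000))
```

```text
1.0 [ 0.22867221 -0.50020776  0.2533031 ] [[ 9.09456688e-01  4.15798668e-01  1.17182813e-05]
 [ 4.15798668e-01 -9.09456687e-01 -4.41472659e-05]
 [-7.69910507e-06  4.50224720e-05 -9.99999999e-01]] [-6.54320681e+01  4.97689759e+00  1.00781848e+01  9.50987076e+01
 -4.41050113e-04  8.99983094e+01] 0.08536994462557287 [ 0.45162002  0.02882716 -0.72996549]
nest 0.7 [124.5, 60.1, 133.9, 120.3] [ 0.25742788 -0.29411814  0.01430111]
```

View pics/w1.png

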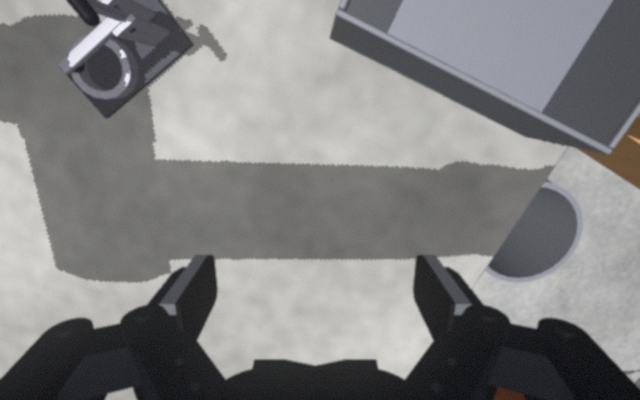

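The picture was taken from the start pose because the move was refused. It shows the small decoy nest at (105,60) and the open fingers. Every row probably needs all its keys.

Emit:
{"op": "arm_command", "data": {"commands": [{"gripper":255,"dx":0.048,"dy":-0.021,"dz":0,"rx":0,"ry":0,"rz":0},{"gripper":255,"dx":0.048,"dy":-0.021,"dz":0,"rx":0,"ry":0,"rz":0},{"gripper":255,"dx":0.048,"dy":-0.021,"dz":0,"rx":0,"ry":0,"rz":0},{"gripper":255,"dx":0.048,"dy":-0.021,"dz":0,"rx":0,"ry":0,"rz":0},{"gripper":255,"dx":0.048,"dy":-0.021,"dz":0,"rx":0,"ry":0,"rz":0},{"gripper":255,"dx":0.048,"dy":-0.021,"dz":0,"rx":0,"ry":0,"rz":0},{"gripper":255,"dx":0.049,"dy":-0.02,"dz":0,"rx":0,"ry":0,"rz":0},{"gripper":255,"dx":0,"dy":0,"dz":0,"rx":0,"ry":0,"rz":-0.168}], "grip_force": 40}}

```text
t: 2.15
tool_pos: [0.4763, -0.2247, 0.2529]
tcp_rot: [[0.824, 0.567, -0.0], [0.567, -0.824, 0.001], [0.0, -0.001, -1.0]]
ft_force: [-1.3, -1.3, -0.6]
opening: -0.0
finger_force: 0.0
```

Emit:
{"op": "arm_command", "data": {"commands": [{"gripper":255,"dx":0,"dy":0,"dz":0,"rx":0,"ry":0,"rz":-0.168},{"gripper":255,"dx":0,"dy":0,"dz":0,"rx":0,"ry":0,"rz":-0.168},{"gripper":255,"dx":0,"dy":0,"dz":0,"rx":0,"ry":0,"rz":-0.168},{"gripper":255,"dx":0,"dy":0,"dz":0,"rx":0,"ry":0,"rz":-0.168},{"gripper":255,"dx":0,"dy":0,"dz":0,"rx":0,"ry":0,"rz":0},{"gripper":255,"dx":0,"dy":0,"dz":0,"rx":0,"ry":0,"rz":0},{"gripper":255,"dx":0,"dy":0,"dz":0,"rx":0,"ry":0,"rz":0},{"gripper":255,"dx":0,"dy":0,"dz":0,"rx":0,"ry":0,"rz":0}]}}

```text
t: 3.15
tool_pos: [0.4745, -0.2273, 0.2533]
tcp_rot: [[0.298, 0.954, 0.0], [0.954, -0.298, -0.0], [-0.0, 0.0, -1.0]]
ft_force: [-0.2, -0.5, 0.1]
opening: -0.0003
finger_force: 0.0
```

Run:
```python
from h import *
w=imaging.capture("wrist");s=manip.read_state();save(w,"w2.png");W=cloud(w);np.save("w2.npy",W)
print(s["t"],s["tool_pos"],s["tcp_rot"],s["joints"],s["opening"],s["ft_force"])
for k in ["clamp_grip","lid","nest"]:
    for r in regions_of(k,"wrist")[:2]:
        P=W[r["region"]];P=P[~np.isnan(P[:,0])]
        print(k,r["confidence"],r["bbox"],np.median(P,0))
N=W.reshape(-1,3);N=N[~np.isnan(N[:,0])]
P=N[(N[:,2]>.155)&(N[:,2]<.18)&(np.hypot(N[:,0]-.524,N[:,1]+.219)<.06)]
if len(P):print(P.mean(0),cv2.minAreaRect(P[:,:2].astype(np.float32)*1000))
P=N[(abs(N[:,2]-.04)<.005)&(np.hypot(N[:,0]-.443,N[:,1]+.194)<.05)]
if len(P):print(P.mean(0),cv2.minEnclosingCircle(P[:,:2].astype(np.float32)*1000))
```

```text
3.2 [ 0.47444599 -0.22731213  0.25329316] [[ 2.98260392e-01  9.54484541e-01 -3.63056725e-06]
 [ 9.54484540e-01 -2.98260392e-01  4.36801509e-05]
 [ 4.06091743e-05 -1.64933792e-05 -9.99999999e-01]] [-2.56006606e+01  1.68313628e+00  6.62685624e+00  9.49449890e+01
  2.16711025e-03  8.17524875e+01] 0.00020364100047646572 [ 0.02930012  0.36379187 -0.39486923]
clamp_grip 0.73 [325.6, 177.4, 141.5, 83.5] [ 0.51416139 -0.20832972  0.09710283]
clamp_grip 0.64 [131.3, 306.1, 75.7, 73.5] [ 0.27365381 -0.28673422  0.06834402]
lid 0.61 [274.4, 145.5, 66.5, 68.2] [ 0.44197894 -0.18387734  0.03904473]
nest 0.98 [148.6, 282.6, 113.0, 126.1] [ 0.26197185 -0.28137694  0.0143161 ]
nest 0.59 [311.6, 158.3, 173.7, 121.0] [ 0.49462088 -0.20065334  0.02998565]
[ 0.52208597 -0.21600781  0.17008821] ((522.530517578125, -217.85606384277344), (52.81858444213867, 14.162843704223633), 72.69197845458984)
[ 0.44469157 -0.18908955  0.03882595] ((442.3135070800781, -193.37899780273438), 32.890201568603516)
```

View pics/w2.png

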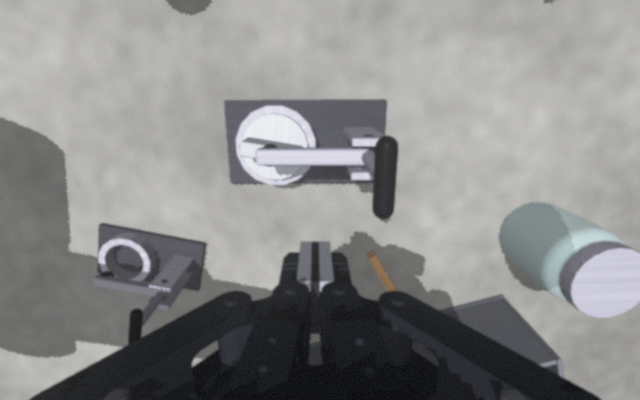

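The target nest shows the white disc at (274,146) with the arm over it and the black cross grip at (385,178). The closed fingers point at the space in front of the grip. Next I lower and push along tool +y.

Emit:
{"op": "arm_command", "data": {"commands": [{"gripper":255,"dx":0,"dy":0,"dz":0.03,"rx":0,"ry":0,"rz":0},{"gripper":255,"dx":0,"dy":0,"dz":0.03,"rx":0,"ry":0,"rz":0},{"gripper":255,"dx":0,"dy":0,"dz":0.031,"rx":0,"ry":0,"rz":0},{"gripper":255,"dx":0,"dy":0.01,"dz":0,"rx":0,"ry":0,"rz":0},{"gripper":255,"dx":0,"dy":0.01,"dz":0,"rx":0,"ry":0,"rz":0},{"gripper":255,"dx":0,"dy":0.01,"dz":0,"rx":0,"ry":0,"rz":0},{"gripper":255,"dx":0,"dy":0.01,"dz":0,"rx":0,"ry":0,"rz":0},{"gripper":255,"dx":0,"dy":0.01,"dz":0,"rx":0,"ry":0,"rz":0}]}}

```text
t: 4.35
tool_pos: [0.5229, -0.2424, 0.1624]
tcp_rot: [[0.297, 0.955, -0.0], [0.955, -0.297, 0.0], [0.0, -0.0, -1.0]]
ft_force: [-1.9, 1.0, -1.2]
opening: 0.0001
finger_force: 0.7
```

Emit:
{"op": "arm_command", "data": {"commands": [{"gripper":255,"dx":0,"dy":0.01,"dz":0.001,"rx":0,"ry":0,"rz":0},{"gripper":255,"dx":0,"dy":0.01,"dz":0.002,"rx":0,"ry":0,"rz":0},{"gripper":255,"dx":0,"dy":0.01,"dz":0.003,"rx":0,"ry":0,"rz":0},{"gripper":255,"dx":0,"dy":0.008,"dz":0,"rx":0,"ry":0,"rz":0},{"gripper":255,"dx":0,"dy":0,"dz":0,"rx":0,"ry":0,"rz":0},{"gripper":255,"dx":0,"dy":0,"dz":0,"rx":0,"ry":0,"rz":0},{"gripper":255,"dx":0,"dy":0,"dz":0,"rx":0,"ry":0,"rz":0},{"gripper":255,"dx":0,"dy":0,"dz":0,"rx":0,"ry":0,"rz":0}]}}

```text
t: 5.35
tool_pos: [0.5584, -0.2535, 0.1565]
tcp_rot: [[0.297, 0.955, 0.0], [0.955, -0.297, -0.0], [-0.0, 0.0, -1.0]]
ft_force: [0.8, -0.2, -0.9]
opening: 0.0001
finger_force: 0.0
```

Run:
```python
from h import *
w=imaging.capture("wrist");s=manip.read_state();save(w,"w3.png");W=cloud(w);np.save("w3.npy",W)
print(s["t"],s["tool_pos"],s["ft_force"])
C=np.array([.442,-.193]);e=np.array([.955,-.297]);f=np.array([.297,.955])
for k in ["clamp_grip","clamp"]:
    for r in regions_of(k,"wrist")[:2]:
        P=W[r["region"]];P=P[~np.isnan(P[:,0])]
        print(k,r["confidence"],r["bbox"],np.median(P,0))
```

```text
5.4 [ 0.55835878 -0.25345838  0.15648184] [-0.28556946 -0.54930616 -0.41583233]
clamp_grip 0.86 [231.6, 212.5, 321.6, 138.4] [ 0.51759888 -0.21677328  0.12551462]
clamp 0.91 [232.0, 211.0, 321.8, 132.0] [ 0.51755797 -0.21661858  0.12695329]
clamp 0.29 [232.1, 189.5, 320.5, 174.7] [ 0.51522547 -0.20943133  0.09710716]
```

View pics/w3.png

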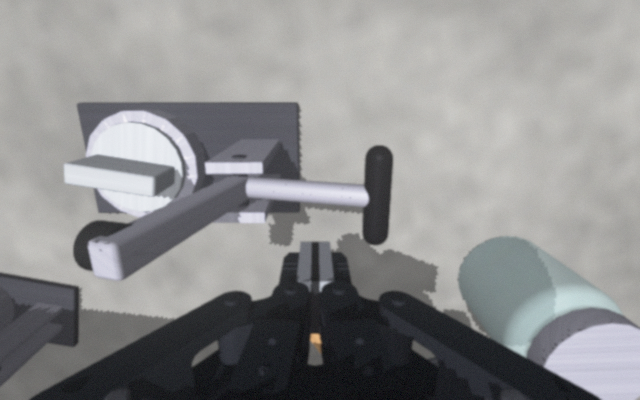

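The clamp is open: handle fallen back at (378,195), arm up. The lid's grip bar shows at (118,175), free.

Run:
```python
from h import *
for n in ["w2","w3"]:
    W=np.load(n+".npy");N=W.reshape(-1,3);N=N[~np.isnan(N[:,0])]
    d=np.hypot(N[:,0]-.442,N[:,1]+.193)
    P=N[(abs(N[:,2]-.073)<.006)&(d<.04)]
    print(n,len(P),P.mean(0),cv2.minAreaRect(P[:,:2].astype(np.float32)*1000))
    P=N[(abs(N[:,2]-.039)<.004)&(d<.045)];print(cv2.minEnclosingCircle(P[:,:2].astype(np.float32)*1000),P[:,2].mean())
```

```text
w2 329 [ 0.42785659 -0.18440271  0.0724378 ] ((441.6339416503906, -191.90283203125), (15.78859806060791, 53.3807487487793), 63.5191764831543)
((442.3135070800781, -193.37899780273438), 32.890201568603516) 0.03878780474621787
w3 2159 [ 0.44402027 -0.19302093  0.07226423] ((442.6324462890625, -193.43971252441406), (14.691516876220703, 56.42518615722656), 63.11145782470703)
((442.5017395019531, -193.66665649414062), 33.06428527832031) 0.038731217914872745
```

Emit:
{"op": "arm_command", "data": {"commands": [{"gripper":255,"dx":0,"dy":0,"dz":-0.045,"rx":0,"ry":0,"rz":0},{"gripper":255,"dx":0,"dy":0,"dz":-0.045,"rx":0,"ry":0,"rz":0},{"gripper":255,"dx":0,"dy":-0.03,"dz":0,"rx":0,"ry":0,"rz":0},{"gripper":255,"dx":0,"dy":-0.03,"dz":0,"rx":0,"ry":0,"rz":0},{"gripper":255,"dx":0,"dy":-0.03,"dz":0,"rx":0,"ry":0,"rz":0},{"gripper":100,"dx":0,"dy":-0.03,"dz":0,"rx":0,"ry":0,"rz":0},{"gripper":100,"dx":0.014,"dy":0,"dz":0,"rx":0,"ry":0,"rz":-0.17},{"gripper":100,"dx":0.014,"dy":0,"dz":0,"rx":0,"ry":0,"rz":-0.17}]}}

```text
t: 6.5
tool_pos: [0.4497, -0.1903, 0.2466]
tcp_rot: [[-0.043, 0.999, 0.001], [0.999, 0.043, -0.0], [-0.0, 0.001, -1.0]]
ft_force: [-0.2, -0.4, -0.2]
opening: 0.0515
finger_force: 0.0
```

Emit:
{"op": "arm_command", "data": {"commands": [{"gripper":100,"dx":-0.003,"dy":-0.007,"dz":0,"rx":0,"ry":0,"rz":0},{"gripper":100,"dx":0,"dy":0,"dz":0,"rx":0,"ry":0,"rz":-0.176},{"gripper":100,"dx":0,"dy":0,"dz":0,"rx":0,"ry":0,"rz":-0.176},{"gripper":100,"dx":0,"dy":0,"dz":0,"rx":0,"ry":0,"rz":-0.176},{"gripper":100,"dx":0,"dy":0,"dz":0,"rx":0,"ry":0,"rz":-0.176},{"gripper":100,"dx":0,"dy":0,"dz":0,"rx":0,"ry":0,"rz":-0.176},{"gripper":100,"dx":0,"dy":0,"dz":0,"rx":0,"ry":0,"rz":-0.176},{"gripper":100,"dx":0,"dy":0,"dz":0,"rx":0,"ry":0,"rz":0}]}}

```text
t: 7.5
tool_pos: [0.4427, -0.1943, 0.2463]
tcp_rot: [[-0.887, 0.463, -0.0], [0.463, 0.887, -0.0], [-0.0, -0.0, -1.0]]
ft_force: [1.0, -1.2, 0.3]
opening: 0.052
finger_force: 0.0
```

Run:
```python
from h import *
w=imaging.capture("wrist");s=manip.read_state();W=cloud(w)
print(s["t"],s["tool_pos"],s["tcp_rot"],s["joints"],s["opening"])
N=W.reshape(-1,3);N=N[~np.isnan(N[:,0])]
d=np.hypot(N[:,0]-.442,N[:,1]+.193)
P=N[(abs(N[:,2]-.073)<.006)&(d<.04)]
print(len(P),P.mean(0),cv2.minAreaRect(P[:,:2].astype(np.float32)*1000))
P=N[(abs(N[:,2]-.039)<.004)&(d<.045)];print(cv2.minEnclosingCircle(P[:,:2].astype(np.float32)*1000),P[:,2].mean())
```

```text
7.55 [ 0.44280446 -0.19421842  0.24629446] [[-8.85576213e-01  4.64494102e-01 -1.00045629e-05]
 [ 4.64494101e-01  8.85576209e-01 -9.13183358e-05]
 [-3.35570255e-05 -8.55164064e-05 -9.99999996e-01]] [-2.36800002e+01 -4.25297278e+00  1.96320514e-02  9.42710284e+01
 -5.02184361e-03  3.99748584e+00] 0.0519501350629652
940 [ 0.44070548 -0.19317701  0.07263123] ((441.67681884765625, -193.93435668945312), (13.510628700256348, 55.54679870605469), 62.73133087158203)
((441.8917541503906, -193.91293334960938), 32.861270904541016) 0.038772968188032296
```

Emit:
{"op": "arm_command", "data": {"commands": [{"gripper":100,"dx":0.001,"dy":0,"dz":0.04,"rx":0,"ry":0,"rz":-0.008},{"gripper":100,"dx":0,"dy":0,"dz":0.04,"rx":0,"ry":0,"rz":0},{"gripper":100,"dx":0,"dy":0,"dz":0.04,"rx":0,"ry":0,"rz":0},{"gripper":100,"dx":0,"dy":0,"dz":0.03,"rx":0,"ry":0,"rz":0},{"gripper":100,"dx":0,"dy":0,"dz":0.02,"rx":0,"ry":0,"rz":0},{"gripper":100,"dx":0,"dy":0,"dz":0.01,"rx":0,"ry":0,"rz":0},{"gripper":100,"dx":0,"dy":0,"dz":0,"rx":0,"ry":0,"rz":0},{"gripper":255,"dx":0,"dy":0,"dz":0,"rx":0,"ry":0,"rz":0}], "grip_force": 60}}

```text
t: 8.55
tool_pos: [0.4426, -0.1936, 0.0673]
tcp_rot: [[-0.892, 0.453, 0.001], [0.453, 0.892, -0.001], [-0.001, 0.0, -1.0]]
ft_force: [-0.1, -0.2, 0.2]
opening: 0.0352
finger_force: 0.0
```

Emit:
{"op": "arm_command", "data": {"commands": [{"gripper":255,"dx":0,"dy":0,"dz":0,"rx":0,"ry":0,"rz":0},{"gripper":255,"dx":0,"dy":0,"dz":0,"rx":0,"ry":0,"rz":0},{"gripper":255,"dx":0,"dy":0,"dz":0,"rx":0,"ry":0,"rz":0},{"gripper":255,"dx":0,"dy":0,"dz":0,"rx":0,"ry":0,"rz":0},{"gripper":255,"dx":0,"dy":0,"dz":-0.01,"rx":0,"ry":0,"rz":0},{"gripper":255,"dx":0,"dy":0,"dz":-0.02,"rx":0,"ry":0,"rz":0},{"gripper":255,"dx":0,"dy":0,"dz":-0.03,"rx":0,"ry":0,"rz":0},{"gripper":255,"dx":0,"dy":0,"dz":-0.03,"rx":0,"ry":0,"rz":0}]}}

```text
t: 9.55
tool_pos: [0.4419, -0.1932, 0.1575]
tcp_rot: [[-0.892, 0.452, -0.0], [0.452, 0.892, 0.0], [0.0, -0.0, -1.0]]
ft_force: [0.6, -0.9, -2.1]
opening: 0.0127
finger_force: 58.5
```

Emit:
{"op": "arm_command", "data": {"commands": [{"gripper":255,"dx":0,"dy":0,"dz":-0.045,"rx":0,"ry":0,"rz":0},{"gripper":255,"dx":0.01,"dy":0.045,"dz":-0.014,"rx":0,"ry":0,"rz":0},{"gripper":255,"dx":0.01,"dy":0.046,"dz":-0.014,"rx":0,"ry":0,"rz":0},{"gripper":255,"dx":0.01,"dy":0.046,"dz":-0.014,"rx":0,"ry":0,"rz":0},{"gripper":255,"dx":0.01,"dy":0.046,"dz":-0.014,"rx":0,"ry":0,"rz":0},{"gripper":255,"dx":0.01,"dy":0.046,"dz":-0.014,"rx":0,"ry":0,"rz":0},{"gripper":255,"dx":0.01,"dy":0.046,"dz":-0.014,"rx":0,"ry":0,"rz":0},{"gripper":255,"dx":0.01,"dy":0.044,"dz":-0.014,"rx":0,"ry":0,"rz":0}]}}

```text
t: 10.55
tool_pos: [0.5238, 0.1244, 0.3001]
tcp_rot: [[-0.892, 0.452, 0.0], [0.452, 0.892, -0.0], [-0.0, 0.0, -1.0]]
ft_force: [0.3, -0.7, -1.0]
opening: 0.0133
finger_force: 58.7
```

Emit:
{"op": "arm_command", "data": {"commands": [{"gripper":255,"dx":0,"dy":0,"dz":0,"rx":0,"ry":0,"rz":0},{"gripper":255,"dx":0,"dy":0,"dz":0,"rx":0,"ry":0,"rz":0},{"gripper":255,"dx":0,"dy":0,"dz":0,"rx":0,"ry":0,"rz":0},{"gripper":255,"dx":0,"dy":0,"dz":0,"rx":0,"ry":0,"rz":0},{"gripper":255,"dx":0,"dy":0,"dz":0,"rx":0,"ry":0,"rz":0},{"gripper":255,"dx":0,"dy":0,"dz":0,"rx":0,"ry":0,"rz":0},{"gripper":255,"dx":0,"dy":0,"dz":0,"rx":0,"ry":0,"rz":0},{"gripper":255,"dx":0,"dy":0,"dz":0,"rx":0,"ry":0,"rz":0}]}}

```text
t: 11.55
tool_pos: [0.5238, 0.1229, 0.2993]
tcp_rot: [[-0.892, 0.452, -0.0], [0.452, 0.892, 0.0], [0.0, -0.0, -1.0]]
ft_force: [0.6, -0.4, -0.7]
opening: 0.0131
finger_force: 58.9
```

Run:
```python
from h import *
w=imaging.capture("wrist");s=manip.read_state();W=cloud(w);save(w,"w4.png");np.save("w4.npy",W)
print(s["t"],s["tool_pos"],s["tcp_rot"],s["joints"],s["ft_force"],s["torque"],s["opening"])
N=W.reshape(-1,3);N=N[~np.isnan(N[:,0])]
d=np.hypot(N[:,0]-.466,N[:,1]-.152)
P=N[(abs(N[:,2]-.124)<.003)&(d<.055)]
c,r=cv2.minEnclosingCircle(P[:,:2].astype(np.float32)*1000);print(len(P),c,r,np.median(P[:,2]))
# rectified top view of the height map about c
c=np.array(c)/1000
S=np.zeros((400,400),np.uint8)
Q=N[(np.hypot(*(N[:,:2]-c).T)<.06)&(N[:,2]>.09)]
ij=np.round((Q[:,:2]-c)*3200+200).astype(int)
S[399-ij[:,0].clip(0,399),399-ij[:,1].clip(0,399)]=np.clip((Q[:,2]-.09)*5000,20,255)
cv2.imwrite("pics/hm.png",cv2.dilate(S,np.ones((5,5))))
# angular profile
a=np.degrees(np.arctan2(*(N[:,:2]-c).T[::-1]));rr=np.hypot(*(N[:,:2]-c).T)
for lo,hi in[(.026,.0285),(.036,.040)]:
    print(lo)
    o=[]
    for k in range(-180,180,10):
        m=(abs(a-k-5)<5)&(rr>lo)&(rr<hi)&(N[:,2]<.15)
        o.append(f"{k+5}:{np.median(N[m,2])*1000:.0f}" if m.sum() else f"{k+5}:-")
    print(*o)
m=(N[:,2]>.1275)&(N[:,2]<.15)&(rr<.05)
print([np.round(p,0) for p in np.unique(np.round(a[m]/5)*5,return_counts=True)])
```

```text
11.6 [0.52380043 0.12290442 0.29927041] [[-8.92164815e-01  4.51710017e-01 -6.45311551e-05]
 [ 4.51710019e-01  8.92164816e-01 -1.21211317e-05]
 [ 5.20971896e-05 -3.99634165e-05 -9.99999998e-01]] [1.32049087e+01 4.63639937e+00 1.48868667e+01 1.00254226e+02
 1.68477494e-04 4.00583587e+01] [ 0.00886616 -0.47451882 -1.81926711] [-0.01701525  0.039681   -0.03902627] 0.013013176478430985
4397 (463.9820251464844, 154.9821014404297) 42.26179504394531 0.12384511701956856
0.026
-175:103 -165:103 -155:103 -145:103 -135:124 -125:123 -115:124 -105:124 -95:124 -85:123 -75:124 -65:124 -55:124 -45:124 -35:123 -25:124 -15:124 -5:124 5:103 15:103 25:103 35:103 45:124 55:124 65:123 75:124 85:123 95:124 105:124 115:123 125:124 135:124 145:124 155:124 165:124 175:124
0.036
-175:124 -165:124 -155:124 -145:124 -135:124 -125:123 -115:124 -105:124 -95:124 -85:124 -75:128 -65:128 -55:124 -45:124 -35:124 -25:128 -15:124 -5:124 5:124 15:124 25:124 35:124 45:124 55:124 65:124 75:124 85:124 95:124 105:128 115:128 125:124 135:124 145:124 155:129 165:124 175:124
[array([-80., -75., -70., -65., -60., -30., -25., -20., 100., 105., 110.,
       115., 120., 125., 155., 160.]), array([ 7, 19, 27, 19, 21,  2, 23, 14,  9, 22, 22, 30, 25,  1, 31, 16])]
```

View pics/w4.png

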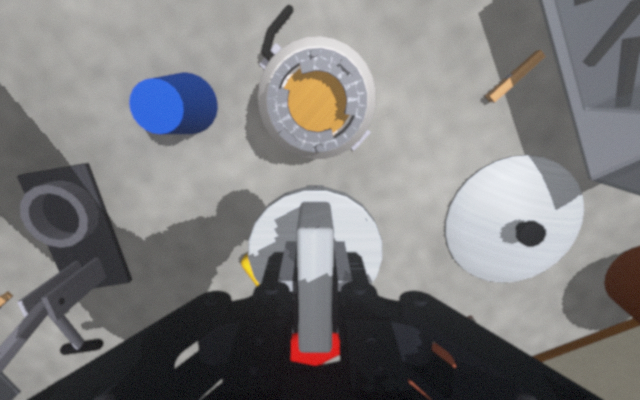

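Mouth collar at (317,98) with orange interior. Slot line is about 20.8° and the mouth centre (0.464, 0.155). The lid is held square.

Emit:
{"op": "arm_command", "data": {"commands": [{"gripper":255,"dx":0.034,"dy":0.001,"dz":0,"rx":0,"ry":0,"rz":0},{"gripper":255,"dx":0.034,"dy":0.0006,"dz":0,"rx":0,"ry":0,"rz":0},{"gripper":255,"dx":0,"dy":0,"dz":0.02,"rx":0,"ry":0,"rz":-0.1665},{"gripper":255,"dx":0,"dy":0,"dz":0.02,"rx":0,"ry":0,"rz":-0.1665},{"gripper":255,"dx":0,"dy":0,"dz":0.02,"rx":0,"ry":0,"rz":-0.1665},{"gripper":255,"dx":0,"dy":0,"dz":0.02,"rx":0,"ry":0,"rz":-0.1665},{"gripper":255,"dx":0,"dy":0,"dz":0.01,"rx":0,"ry":0,"rz":-0.1665},{"gripper":255,"dx":0,"dy":0,"dz":0,"rx":0,"ry":0,"rz":0}]}}

```text
t: 12.6
tool_pos: [0.4635, 0.1549, 0.2087]
tcp_rot: [[-0.935, -0.355, -0.001], [-0.355, 0.935, -0.0], [0.001, 0.0, -1.0]]
ft_force: [-0.1, 0.6, -1.2]
opening: 0.0131
finger_force: 59.0
```

Run:
```python
from h import *
w=imaging.capture("wrist");s=manip.read_state();W=cloud(w);save(w,"w5.png")
print(s["t"],s["tool_pos"],s["tcp_rot"],s["ft_force"],s["torque"])
N=W.reshape(-1,3);N=N[~np.isnan(N[:,0])];R=s["tcp_rot"]
T=(N-s["tool_pos"])@R
P=T[(abs(T[:,0])<.04)&(abs(T[:,1])<.04)&(T[:,2]>.0)&(T[:,2]<.035)]
h,e=np.histogram(P[:,2],12);print(h,np.round(e,4))
P=T[(abs(T[:,2]-.0265)<.004)&(np.hypot(T[:,0],T[:,1])<.04)]
if len(P)>50:print("disc in tool",cv2.minEnclosingCircle(P[:,:2].astype(np.float32)*1000),P[:,2].mean())
t=imaging.capture("top");W=cloud(t);N=W.reshape(-1,3);
for cz in (.124,):
    P=N[(abs(N[:,2]-cz)<.004)&(np.hypot(N[:,0]-.464,N[:,1]-.155)<.055)];print(len(P),P.mean(0) if len(P) else 0)
```

```text
12.65 [0.46376675 0.15500213 0.2093658 ] [[-9.35849501e-01 -3.52399839e-01 -2.56372982e-04]
 [-3.52399825e-01  9.35849536e-01 -1.00320383e-04]
 [ 2.75279423e-04 -3.53898666e-06 -9.99999962e-01]] [ 0.75345045  0.9071783  -0.10698196] [-0.03596804  0.0049209  -0.02122843]
[ 308  313  274  248  235  207  126   67   65 2582 3037  171] [0.     0.0029 0.0058 0.0088 0.0117 0.0146 0.0175 0.0204 0.0233 0.0263
 0.0292 0.0321 0.035 ]
disc in tool ((0.6721844673156738, 0.691270112991333), 32.75795364379883) 0.02910717404879474
59 [0.45937188 0.12030201 0.12422977]
```

View pics/w5.png

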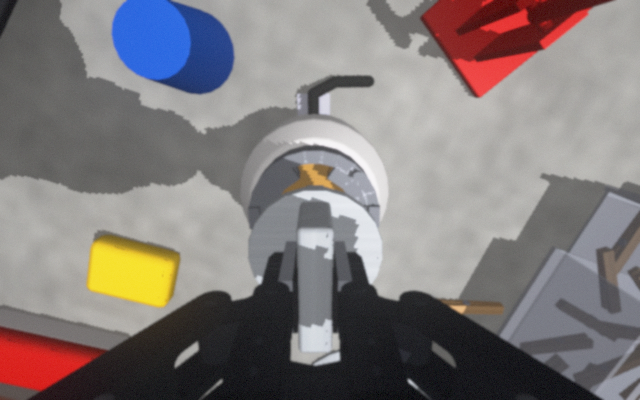

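The slot appears at (315,178), in line with the bar. Next I descend.

Emit:
{"op": "arm_command", "data": {"commands": [{"gripper":255,"dx":0,"dy":0,"dz":0.01,"rx":0,"ry":0,"rz":0},{"gripper":255,"dx":0,"dy":0,"dz":0.01,"rx":0,"ry":0,"rz":0},{"gripper":255,"dx":0,"dy":0,"dz":0.008,"rx":0,"ry":0,"rz":0},{"gripper":255,"dx":0,"dy":0,"dz":0.004,"rx":0,"ry":0,"rz":0},{"gripper":255,"dx":0,"dy":0,"dz":0.003,"rx":0,"ry":0,"rz":0},{"gripper":255,"dx":0,"dy":0,"dz":0.003,"rx":0,"ry":0,"rz":0},{"gripper":255,"dx":0,"dy":0,"dz":0.003,"rx":0,"ry":0,"rz":0},{"gripper":255,"dx":0,"dy":0,"dz":0,"rx":0,"ry":0,"rz":0}]}}

```text
t: 13.7
tool_pos: [0.4638, 0.155, 0.1681]
tcp_rot: [[-0.935, -0.356, -0.0], [-0.356, 0.935, -0.0], [0.0, 0.0, -1.0]]
ft_force: [0.7, 0.5, -1.6]
opening: 0.0129
finger_force: 59.0
```

Emit:
{"op": "arm_command", "data": {"commands": [{"gripper":255,"dx":0,"dy":0,"dz":0.002,"rx":0,"ry":0,"rz":0},{"gripper":255,"dx":0,"dy":0,"dz":0.002,"rx":0,"ry":0,"rz":0},{"gripper":255,"dx":0,"dy":0,"dz":0.002,"rx":0,"ry":0,"rz":0},{"gripper":255,"dx":0,"dy":0,"dz":0.001,"rx":0,"ry":0,"rz":0},{"gripper":255,"dx":0,"dy":0,"dz":0.001,"rx":0,"ry":0,"rz":0},{"gripper":255,"dx":0,"dy":0,"dz":0.0005,"rx":0,"ry":0,"rz":0},{"gripper":255,"dx":0,"dy":0,"dz":0,"rx":0,"ry":0,"rz":0},{"gripper":255,"dx":0,"dy":0,"dz":0,"rx":0,"ry":0,"rz":0}]}}

```text
t: 14.7
tool_pos: [0.4639, 0.155, 0.1603]
tcp_rot: [[-0.935, -0.356, 0.0], [-0.356, 0.935, 0.0], [-0.0, -0.0, -1.0]]
ft_force: [-3.0, -1.2, 6.1]
opening: 0.0131
finger_force: 59.9
```

Emit:
{"op": "arm_command", "data": {"commands": [{"gripper":255,"dx":0,"dy":0,"dz":0.0005,"rx":0,"ry":0,"rz":0},{"gripper":255,"dx":0,"dy":0,"dz":0.0005,"rx":0,"ry":0,"rz":0},{"gripper":255,"dx":0,"dy":0,"dz":0,"rx":0,"ry":0,"rz":0},{"gripper":255,"dx":0,"dy":0,"dz":0,"rx":0,"ry":0,"rz":0},{"gripper":255,"dx":0,"dy":0,"dz":0,"rx":0,"ry":0,"rz":0},{"gripper":255,"dx":0,"dy":0,"dz":0,"rx":0,"ry":0,"rz":0},{"gripper":255,"dx":0,"dy":0,"dz":0,"rx":0,"ry":0,"rz":0},{"gripper":255,"dx":0,"dy":0,"dz":0,"rx":0,"ry":0,"rz":0}]}}

```text
t: 15.7
tool_pos: [0.4639, 0.155, 0.1602]
tcp_rot: [[-0.935, -0.356, 0.001], [-0.356, 0.935, 0.0], [-0.001, -0.0, -1.0]]
ft_force: [-6.1, -1.6, 12.6]
opening: 0.0131
finger_force: 61.2
```

Run:
```python
from h import *
w=imaging.capture("wrist");s=manip.read_state();W=cloud(w)
print(s["t"],s["tool_pos"],s["ft_force"],s["torque"])
N=W.reshape(-1,3);N=N[~np.isnan(N[:,0])]
d=np.hypot(N[:,0]-.464,N[:,1]-.155)
P=N[(d<.032)&(N[:,2]>.118)&(N[:,2]<.145)];h,e=np.histogram(P[:,2],14);print(h,np.round(e,4))
P=N[(d>.035)&(d<.044)&(N[:,2]>.115)&(N[:,2]<.14)];print("collar",np.median(P[:,2]))
P=N[(abs(N[:,2]-.132)<.004)&(d<.033)]
R=np.c_[P[:,:2]-[.464,.155],np.ones(len(P))];k=np.linalg.lstsq(R,P[:,2],rcond=None)[0];print("disc tilt/height",k)
```

```text
15.75 [0.4638685  0.15502346 0.16024212] [-6.1907311  -2.73711051 13.24087121] [-0.42341071  1.17747741 -0.00977096]
[   3    0    2    0    0   18 3039 2005   45   38   39   62   77  118] [0.1189 0.1207 0.1226 0.1245 0.1263 0.1282 0.1301 0.1319 0.1338 0.1357
 0.1375 0.1394 0.1413 0.1431 0.145 ]
collar 0.12394665510638381
disc tilt/height [0.0024602  0.00111192 0.13176915]
```

Disc top is 8 mm above the collar and level, so the lid is fully home. I ease the pressure and twist clockwise.

Emit:
{"op": "arm_command", "data": {"commands": [{"gripper":255,"dx":0,"dy":0,"dz":-0.001,"rx":0,"ry":0,"rz":0},{"gripper":255,"dx":0,"dy":0,"dz":0,"rx":0,"ry":0,"rz":0.08},{"gripper":255,"dx":0,"dy":0,"dz":0,"rx":0,"ry":0,"rz":0.08},{"gripper":255,"dx":0,"dy":0,"dz":0,"rx":0,"ry":0,"rz":0.08},{"gripper":255,"dx":0,"dy":0,"dz":0,"rx":0,"ry":0,"rz":0.08},{"gripper":255,"dx":0,"dy":0,"dz":0,"rx":0,"ry":0,"rz":0.08},{"gripper":255,"dx":0,"dy":0,"dz":0,"rx":0,"ry":0,"rz":0.08},{"gripper":255,"dx":0,"dy":0,"dz":0,"rx":0,"ry":0,"rz":0}]}}

```text
t: 16.75
tool_pos: [0.4643, 0.1549, 0.1603]
tcp_rot: [[-0.993, 0.117, 0.001], [0.117, 0.993, -0.0], [-0.001, -0.0, -1.0]]
ft_force: [-0.3, -3.4, 4.8]
opening: 0.0128
finger_force: 60.0
```

Emit:
{"op": "arm_command", "data": {"commands": [{"gripper":255,"dx":0,"dy":0,"dz":0,"rx":0,"ry":0,"rz":0.061},{"gripper":255,"dx":0,"dy":0,"dz":0,"rx":0,"ry":0,"rz":0.061},{"gripper":255,"dx":0,"dy":0,"dz":0,"rx":0,"ry":0,"rz":0.061},{"gripper":255,"dx":0,"dy":0,"dz":0,"rx":0,"ry":0,"rz":0.061},{"gripper":255,"dx":0,"dy":0,"dz":0,"rx":0,"ry":0,"rz":0.061},{"gripper":255,"dx":0,"dy":0,"dz":0,"rx":0,"ry":0,"rz":0},{"gripper":255,"dx":0,"dy":0,"dz":0,"rx":0,"ry":0,"rz":0},{"gripper":255,"dx":0,"dy":0,"dz":0,"rx":0,"ry":0,"rz":0}]}}

```text
t: 17.75
tool_pos: [0.4643, 0.1549, 0.1603]
tcp_rot: [[-0.913, 0.409, 0.001], [0.409, 0.913, -0.0], [-0.001, 0.0, -1.0]]
ft_force: [-0.1, -2.1, 4.5]
opening: 0.013
finger_force: 60.0
```

Run:
```python
from h import *
w=imaging.capture("wrist");s=manip.read_state();W=cloud(w);save(w,"w6.png")
R=s["tcp_rot"];print(s["t"],s["tool_pos"],"yaw",np.degrees(np.arctan2(R[1,0],R[0,0])),s["ft_force"],s["torque"])
N=W.reshape(-1,3);N=N[~np.isnan(N[:,0])]
T=(N-s["tool_pos"])@R
P=T[(T[:,2]>-.014)&(T[:,2]<-.002)&(abs(T[:,1])<.009)&(abs(T[:,0])<.035)]
print("bar in tool",len(P),cv2.minAreaRect(P[:,:2].astype(np.float32)*1000))
d=N[:,:2]-[.464,.155];r=np.hypot(*d.T);a=np.degrees(np.arctan2(d[:,1],d[:,0]))
m=(r>.0345)&(r<.042)&(N[:,2]>.1265)&(N[:,2]<.133)
print(np.unique(np.round(a[m]/3)*3,return_counts=True))
P=N[(abs(N[:,2]-.132)<.004)&(r<.033)];print("disc",P[:,2].mean(),cv2.minEnclosingCircle(P[:,:2].astype(np.float32)*1000))
```

```text
17.8 [0.46431119 0.15493651 0.16026485] yaw 155.85639001584772 [-0.66795731 -1.79144686  5.25280895] [-0.37017775  0.08845074  0.02045801]
bar in tool 4999 ((0.13951873779296875, 0.1129007339477539), (17.92041778564453, 57.489356994628906), 89.50665283203125)
(array([-78.,  99., 102., 105., 108., 111., 114., 117., 120., 123., 153.,
       156., 159., 162.]), array([13,  2, 47, 60, 58, 59, 61, 61, 63, 16, 40, 57, 44,  4]))
disc 0.13176379875214492 ((463.83587646484375, 155.22142028808594), 32.805908203125)
```

View pics/w6.png

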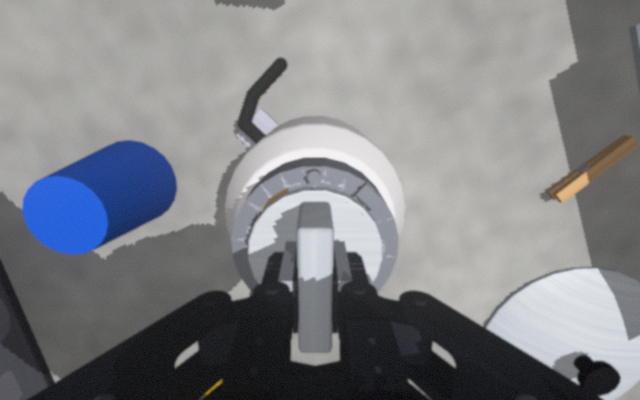

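The stud at (313,178) lies in line with the grip bar (stud about 156.5°, bar 155.9°). The lid is still home and gripped.

```bash
python3 -c "
from h import *
print(job.hand_in())"
```

```text
the job is handed in; nothing more can be done
None
```

I opened the clamp, seated the lid fully home, turned it clockwise to the studs (bar within about 1°) and handed the job in at 17.8 s with the gripper still holding it; the verdict was not shown.

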